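# Snug the recessed damper nut with a long socket extension

### The job

Take the yellow T-handled socket extension from the black tool stand, lower it into the grey damper housing and feel its socket gently down over the nut at the bottom of the bore without crushing the springy washer under the nut. Turn the nut clockwise until it is snug against its stop, without twisting the housing in its clamp, then draw the extension out and stand it back in the hole it came from. Leave the other things on the bench as they are.

Things in the scene. Friction and masses are not known exactly. Their poses are not given: they have to be found in the camera images.
- tool_grip (a point): Centre of the yellow bar handle of the steel T-handled socket extension (loose, about 0.45 kg, 172 mm tall, upright in the stand). The bar is 80 mm long along this point's x axis, 24 mm thick along y (grip it across y), 32 mm high (z); its top is 16 mm above this point. z points up along the shaft (18 mm diameter).
- tool_mouth (a point): Centre of the open lower end of the same tool, 156 mm below tool_grip. The socket is a six-sided tube, outside 39.5 mm across flats (46 mm over corners), 30 mm tall; its opening is a hexagon 31.5 mm across flats, 18 mm deep, two of its flats facing this point's +x and -x axis (and every 60 degrees on).
- stand_hole (a point): Centre of the floor of the extension's hole in the black tool stand. The round hole is 50 mm in diameter, slightly chamfered, 30 mm deep; the stand's top is 30 mm above this point, the table 15 mm below it. The stand is fixed, 100 mm (x) by 200 mm (y). A smaller red T-handled tool stands in its other hole, 95 mm away along this point's +y.
- bore_mouth (a point): Centre of the open upper end of the grey damper housing (upright tube, outside 67 to 73 mm, bore 54 mm in diameter, mouth 145 mm above the table, z up along the bore), held in a red bench clamp. The bore's floor is 110 mm below this point.
- nut_top (a point): Top centre of the brass nut's hexagon at the bottom of the bore, on its axis, 91 mm below bore_mouth. Hexagon: 30 mm across flats, 12 mm tall; a blunt guide cone, 5 mm high, 30 to 23 mm wide, stands on it. Sinks with the washer but does not turn with the nut: how the flats lie must be felt (repeats every 60 deg; play about 5 deg each way). Nut home in the socket: tool_mouth 13 mm below this point.
- washer (a joint): How far the nut is pressed down on its springy wave washer, m: 0 free, 0.006 flat. The spring takes 2.5 N per mm, so it is crushed (over 0.005) by about 12.5 N of push.
- nut (a joint): Turn of the nut, rad, growing clockwise seen from above (tightening); 1.60 is snug against its stop. It starts at 0.75 to 1.15. It drags with about 0.22 N m while it turns, and stays where it is left.
- housing_turn (a joint): Turn of the housing in its clamp, rad, 0 at the start. It slips when twisted with more than about 1.0 N m.
- small_tool: Smaller T-handled tool with a red bar (60 mm long, 16 mm thick), 98 mm tall, origin at its foot, in the stand's other hole; leave alone.
- wrench: Steel wrench lying on the bench; leave alone.
- bottle: Yellow bottle with a red cap, 48 mm diameter, 130 mm tall, origin at its foot; leave alone.
- tin: Green tin, 72 mm diameter, 60 mm tall, origin at its foot; leave alone.
- cog: Flat dark steel chain cog, 80 mm diameter, 4 mm thick; leave alone.
- driver: Screwdriver with an orange handle lying on the bench; leave alone.
- hub: Aluminium wheel hub standing on end, 58 mm diameter, 81 mm tall, origin at its foot; leave alone.
- tool: The whole extension; its origin is at tool_mouth, z up along the shaft.
Not all that is in view belongs to the job. Of the things shaped like the part that bears stand_hole, the black one is meant. What is shaped like the part that bears bore_mouth but green is not meant.

How it is judged:
By the outcome, as a careful person would: the job done as asked, in the order asked, and still so for the second after the job is handed in, with the robot touching nothing.
It also fails if it takes over 72 s, if anything falls off the work surface, if the arm or the gripper's body presses on something with over 40 N, if the wrist force passes 120 N, or if a joint passes its speed limit or range.

### The arm

A 6-joint arm with a two-finger parallel gripper is mounted at the origin on the work surface. World frame = base frame: x ahead of the robot, y to its left, z up, the work surface at z = 0. Lengths are in m, angles in rad, forces in N, time in s.
With the tool pointing down it reaches from about 0.275 to 0.875 m from the base axis. Payload 12.5 kg.
Tool frame: the origin (TCP) lies at the very end of the fingers, on their centre line; the grasp point (between the pads) lies 19 mm behind it; z points along the fingers, y is the direction in which the jaws open and shut (so a half turn about z gives the same grasp; the last joint's range is limited). The gripper opens to 85 mm and grips with 20 to 120 N. Pads are 22 mm wide; open, the fingers measure 114 mm over their backs; the gripper's body (76 mm by 85 mm) begins 54 mm behind the grasp point. The pads swing forward as they close: fully open they stand 13 mm farther back than shut.
Start: joints at [1.037, 0.351, 1.652, -0, 1.139, -0.085], TCP at [0.239, 0.496, 0.231] pointing down, gripper open.
Joint ranges: [-2.75, 2.75], [-0.79, 2.1], [0.01, 2.65], [-1.57, 4.71], [0.07, 3.14], [-2.87, 2.87]. Speed limits (rad/s): [2.22, 2.22, 2.79, 3.14, 3.14, 3.14].

### API

Orientations are given as a unit quaternion [w, x, y, z].
In Python, from station import bot, viewer gives the robot as it stands.
- The arm moves only by the tool drive_tool, never from a script. Its arguments are lists of equal length, an entry for each row: "slide": the shift along the tool's x, y, z in m, a list of three; "turn": the turn about the tool's z in degrees. A call has 1 to 8 rows; each row shifts and turns the commanded pose from where the row before left it, along the tool's axes as they then stand; what a row does not reach is not made up. A row lasts 1/8 s, in which the tool goes at most 62.5 mm and 10.7 degrees, less where a joint would pass 70% of its speed; a pose out of reach is approached as far as the arm can. A call with a gripper value outside its range is refused whole. "jaw" is the finger opening in m, from 0 to 0.0854, set as the call begins (left out, the last holds). The fingers move at their own pace and stop on an object; the grip force is fixed at half the most. Time passes only in rows, so rows that do not move let the fingers close. It gives the time, the measured TCP pose, the force and the opening at its end, in the units of the state.
- bot.observe(): the state, without advancing time (a new reading comes with each control period).
- viewer.camera(name): name is "scene" or "top"; returns a dict with "frame" (400x640x3 uint8, blue, green, red), "K" (3x3 intrinsics, pixels), "T" (4x4, takes a point from camera to world coordinates). Camera axes: x right, y up, looking along -z (the intrinsics and any distortion apply to the point x, -y, -z); pixel columns grow to the right and rows downward; lengths in m; the calibration is good to about 2 mm. A picture is of the moment at which its call begins. There is no depth.
- bot.sign_off(): hands the job in, once; it reports no verdict.
The state is a dict: "t": time; "joint_pos": joint angles; "joint_vel": joint speeds; "tau": joint torques, N m; "ee_pos": TCP position; "eef_rot": TCP orientation; "wrist_force": force on the tool from outside, world axes, zero at the start; "wrist_torque": the same for the moment, N m; "gripper_width": finger opening in m.
Only numpy, scipy, OpenCV 4.12 (cv2) and the standard library are available. Lean on these libraries where they do the work, as an engineer would, in place of code of your own. Each camera call takes 0.05 s, during which the arm holds its last target.

## Working session

There is one attempt and no reset: what is moved stays moved. The work goes in short steps, Python scripts to look and compute and a tool call to move; the robot and the scene stay as the last step left them, time stands still between calls to the robot, and variables do not carry over. Pictures are saved under pics/ and viewed, and the job is handed in when it is done.

Besides the shell and the picture viewer there is one more tool, called after ">>>" as name(argument=value, ...), one argument or row to a line, values as JSON. drive_tool: Moves the arm, as the interface text tells. Its arguments: {"type":"object","properties":{"slide":{"type":"array"},"turn":{"type":"array"},"jaw":{"type":"number"}},"required":["slide","turn"]}

```bash
ls; mkdir -p pics
python3 - <<'E'
from station import bot, viewer
import cv2
s=bot.observe()
for k in s: print(k,s[k])
for n in("scene","top"):
    c=viewer.camera(n); cv2.imwrite(f"pics/{n}0.png",c["frame"]); print(n,c["K"],c["T"],[k for k in c])
E
```

```text
pics
t 0.0
joint_pos [ 1.03744191e+00  3.51214371e-01  1.65244476e+00  7.94357059e-06
  1.13906913e+00 -8.46173977e-02]
joint_vel [ 1.10103714e-03 -6.16267205e-04  1.09991093e-03  4.41074287e-04
 -6.70091511e-04 -4.51264073e-05]
tau [-8.19633215e-06 -5.06069183e+01 -2.91422117e+01 -4.40737972e-05
  4.36176866e-03 -3.92112284e-06]
ee_pos [0.23841992 0.49526871 0.23076253]
eef_rot [-1.76100060e-04  2.22492330e-01  9.74934275e-01 -5.39815557e-04]
wrist_force [-0.43959666 -0.63663267 -0.7569785 ]
wrist_torque [-0.02463649 -0.00079345  0.00230679]
gripper_width 0.08548878253683045
scene [[420.46505172   0.         327.60287389]
 [  0.         420.46505172 199.75802706]
 [  0.           0.           1.        ]] [[ 0.69555756 -0.46299889  0.54939213  1.10640789]
 [ 0.71836234  0.4614263  -0.52061628 -0.50806459]
 [-0.01245922  0.75678121  0.65354952  0.88731143]
 [ 0.          0.          0.          1.        ]] ['frame', 'K', 'T']
top [[435.67823795   0.         313.3036556 ]
 [  0.         435.67823795 201.07392662]
 [  0.           0.           1.        ]] [[ 0.02489891  0.99770051 -0.06303756  0.40103607]
 [-0.9994833   0.02612636  0.01872275  0.11379127]
 [ 0.02032664  0.06253881  0.99783552  1.4602817 ]
 [ 0.          0.          0.          1.        ]] ['frame', 'K', 'T']
```

View pics/scene0.png

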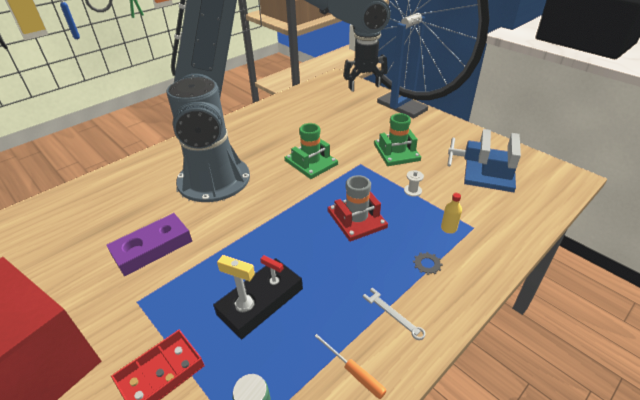

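View pics/top0.png

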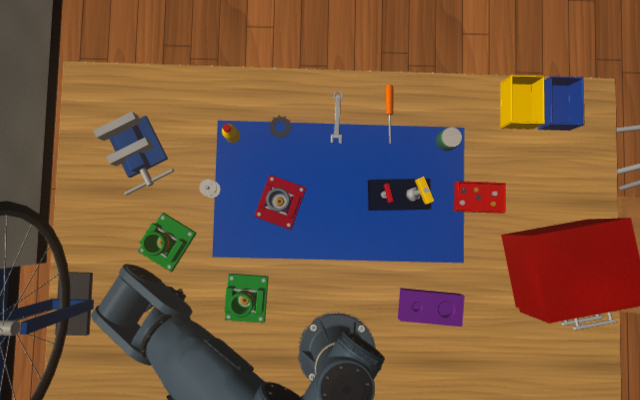

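Candidates: for the stand, the black one at scene (258,298) / top (400,195) and a purple decoy at (150,243) / (431,307). For the tool, the yellow T at scene (236,268) / top (424,190), with the small red T at (271,264) / (387,195). For the housing, the grey one in the red clamp at scene (358,195) / top (280,202), and green decoys at (310,140) and (398,130). I choose the black stand, yellow T and grey housing, and check them in close crops.

Run:
```python
import cv2, numpy as np
a=cv2.imread("pics/top0.png"); b=cv2.imread("pics/scene0.png")
def crop(im,x,y,w,h,k,n): cv2.imwrite(n,cv2.resize(im[y:y+h,x:x+w],None,fx=k,fy=k,interpolation=cv2.INTER_CUBIC))
crop(a,365,170,80,50,10,"pics/c1.png")
crop(a,250,170,60,60,10,"pics/c2.png")
crop(b,205,245,100,75,8,"pics/c3.png")
crop(b,320,165,80,75,8,"pics/c4.png")
```

```text
(no output)
```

View pics/c1.png

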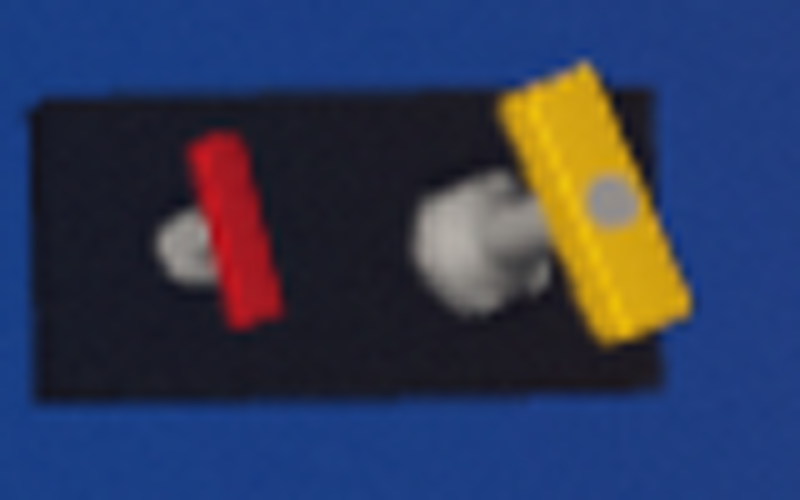

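View pics/c2.png

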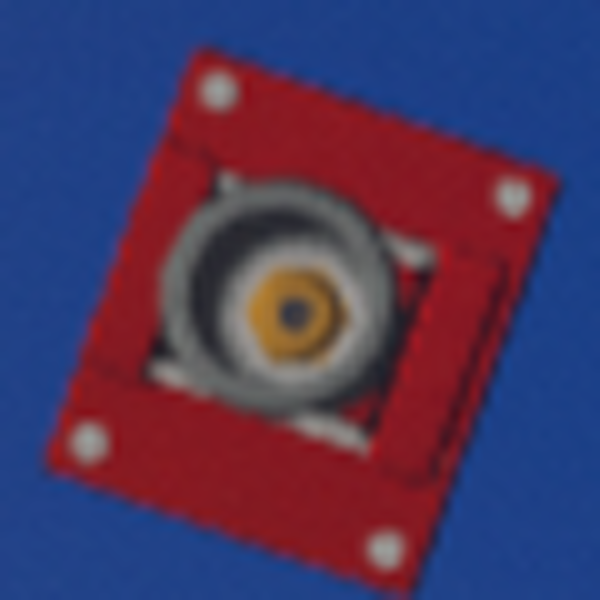

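View pics/c3.png

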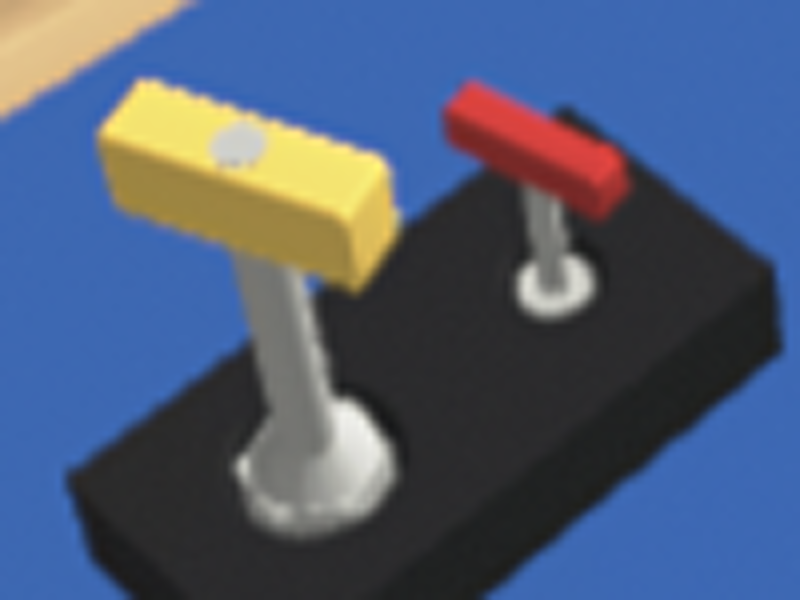

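View pics/c4.png

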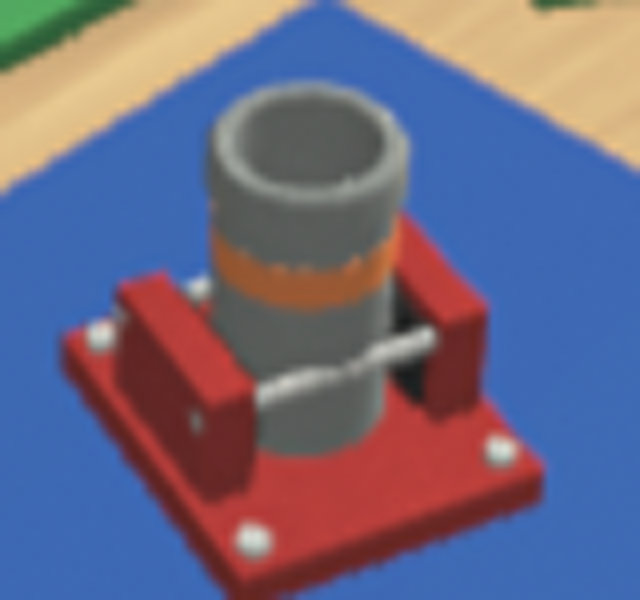

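The crops confirm the choice. The yellow T stands in the black stand with its grey dot at top (425.8,189.7) and scene (234.3,262.8). The grey housing's rim is centred near top (277.6,199.3) and scene (358.3,182.4), with the brass nut inside. Next I triangulate.

```bash
cat > h.py <<'E'
import numpy as np, cv2
K={'scene':np.array([[420.46505172,0,327.60287389],[0,420.46505172,199.75802706],[0,0,1]]),
'top':np.array([[435.67823795,0,313.3036556],[0,435.67823795,201.07392662],[0,0,1]])}
T={'scene':np.array([[0.69555756,-0.46299889,0.54939213,1.10640789],[0.71836234,0.4614263,-0.52061628,-0.50806459],[-0.01245922,0.75678121,0.65354952,0.88731143],[0,0,0,1]]),
'top':np.array([[0.02489891,0.99770051,-0.06303756,0.40103607],[-0.9994833,0.02612636,0.01872275,0.11379127],[0.02032664,0.06253881,0.99783552,1.4602817],[0,0,0,1]])}
def ray(c,u,v):
    k=K[c]; d=np.array([(u-k[0,2])/k[0,0],-(v-k[1,2])/k[1,1],-1]); return T[c][:3,3],T[c][:3,:3]@d
def atz(c,u,v,z):
    o,d=ray(c,u,v); return (o+d*(z-o[2])/d[2])
def proj(c,P):
    P=np.atleast_2d(P); q=(P-T[c][:3,3])@T[c][:3,:3]; k=K[c]
    return np.c_[k[0,2]-k[0,0]*q[:,0]/q[:,2],k[1,2]+k[1,1]*q[:,1]/q[:,2]]
def tri(uv):
    A=np.zeros((3,3));b=np.zeros(3)
    for c,(u,v) in uv.items():
        o,d=ray(c,u,v); d=d/np.linalg.norm(d); M=np.eye(3)-np.outer(d,d); A+=M;b+=M@o
    return np.linalg.solve(A,b)
def overlay(c,im,curves,x,y,w,h,k,n):
    big=cv2.resize(im[y:y+h,x:x+w],None,fx=k,fy=k,interpolation=cv2.INTER_CUBIC)
    for P,col in curves:
        q=(proj(c,P)-[x,y]+.5)*k-.5
        cv2.polylines(big,[np.round(q).astype(int)],True,col,1)
    cv2.imwrite(n,big)
def circ(x,y,z,r):
    a=np.linspace(0,2*np.pi,60); return np.c_[x+r*np.cos(a),y+r*np.sin(a),0*a+z]
E
python3 - <<'E'
from h import *
f=lambda p,x,y,k:(x+(p[0]+.5)/k-.5,y+(p[1]+.5)/k-.5)
ft=lambda p:f(p,365,170,10)
print('dot',atz('top',*ft((612,201)),.187),atz('scene',*f((238,146),205,245,8),.187),tri({'top':ft((612,201)),'scene':f((238,146),205,245,8)}))
cs=[atz('top',*ft(p),.187) for p in((530,97),(588,65),(690,303),(625,338))]
print(np.mean(cs,0)); 
for i in range(4):
    d=cs[(i+1)%4]-cs[i]; print(np.linalg.norm(d[:2]),np.degrees(np.arctan2(d[1],d[0])))
print('stand c', [atz('top',*ft(p),.045)[:2] for p in((35,100),(655,90),(660,385),(35,400))])
print('bore',atz('top',277.55,199.25,.145),atz('scene',358.3,182.4,.145))
E
```

```text
dot [ 0.52390511 -0.24084316  0.187     ] [ 0.5252068 -0.2404723  0.187    ] [ 0.52426172 -0.24059294  0.18630848]
[ 0.52400411 -0.23971201  0.187     ]
0.01981728034597374 -59.785039992455545
0.07620488520645993 -156.1310685244311
0.02201009921058099 119.47785707754667
0.07619767074430915 22.20777011802387
stand c [array([ 0.56572472, -0.09022217]), array([ 0.57457647, -0.29426972]), array([ 0.47763395, -0.29669444]), array([ 0.46744174, -0.09189559])]
bore [0.48681937 0.1972547  0.145     ] [0.48974744 0.19719683 0.145     ]
```

Run:
```python
from h import *
def bar(x,y,th,z): 
    c,s=np.cos(np.radians(th)),np.sin(np.radians(th)); 
    return np.array([[x+c*a-s*b,y+s*a+c*b,z] for a,b in((-.04,-.012),(.04,-.012),(.04,.012),(-.04,.012))])
G=(0,255,0);R=(255,0,255);W=(255,255,255)
t=cv2.imread('pics/top0.png');s=cv2.imread('pics/scene0.png')
X,Y=.5245,-.2405
cur=[(bar(X,Y,23,.187),G),(bar(X,Y,23,.155),R),(circ(X,Y,.045,.025),W)]
overlay('top',t,cur,365,165,80,60,8,'pics/o1.png')
overlay('scene',s,cur,205,245,100,75,8,'pics/o2.png')
X,Y=.488,.1972
cur=[(circ(X,Y,.145,.027),G),(circ(X,Y,.145,.0365),R),(circ(X,Y,.035,.027),W)]
overlay('top',t,cur,250,170,60,60,8,'pics/o3.png')
overlay('scene',s,cur,320,165,80,75,8,'pics/o4.png')
a=[cv2.imread(f'pics/o{i}.png') for i in(1,2,3,4)]
a=[cv2.resize(cv2.copyMakeBorder(i,0,max(0,600-i.shape[0]),0,max(0,800-i.shape[1]),0),(800,600)) for i in a]
cv2.imwrite('pics/oA.png',a[0]);cv2.imwrite('pics/oB.png',np.vstack([a[1]]))
```

```text
(no output)
```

View pics/o1.png

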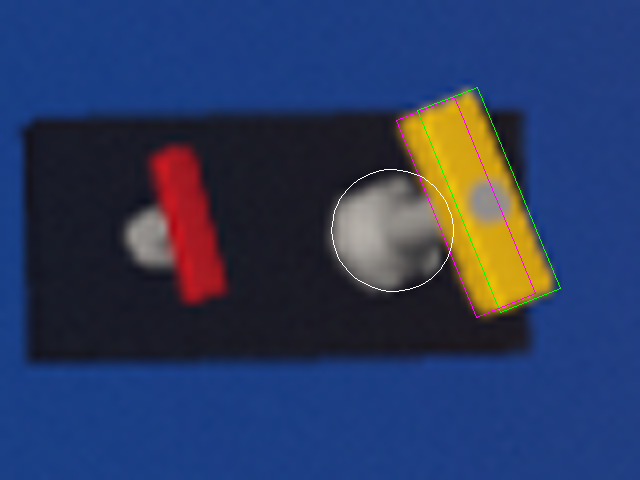

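View pics/o2.png

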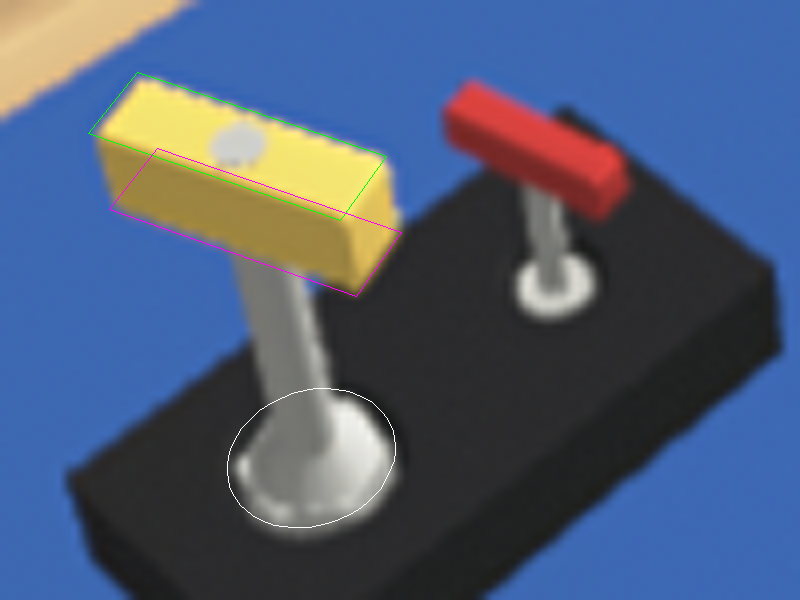

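View pics/o3.png

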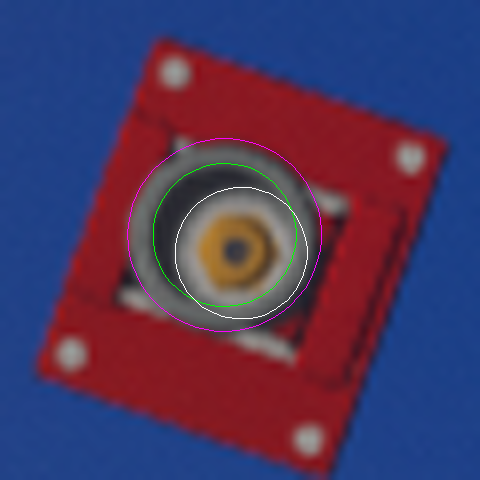

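View pics/o4.png

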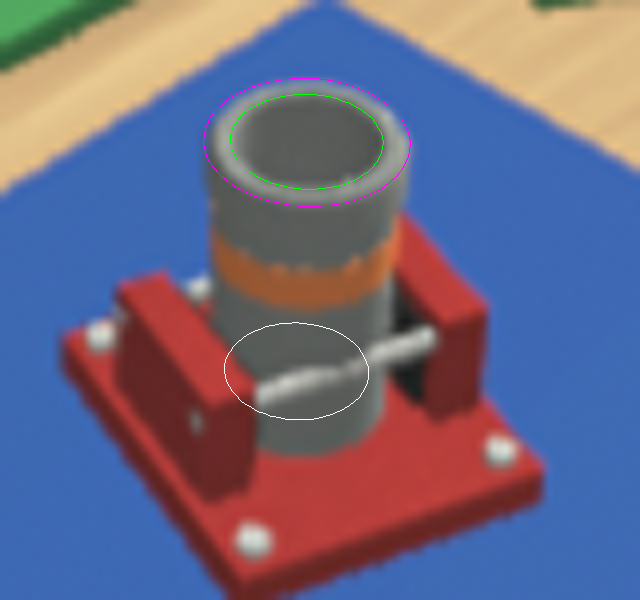

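The tool is at about (0.5245, -0.2405), bar heading about 23°, and the bore is at about (0.488, 0.197). The overlays agree within about 2 mm. I will grip with tool-x heading 203°, so joint 6 has clockwise room at the housing. First I turn, then travel.

>>> drive_tool(
  slide=[
    [0, 0, -0.006],
    [0, 0, -0.006],
    [0, 0, -0.006],
    [0, 0, -0.006],
    [0, 0, -0.006],
    [0.0015, -0.049, 0],
    [0.0015, -0.049, 0],
    [0.0015, -0.049, 0],
  ],
  turn=[-10, -10, -10, -10, -8.7, 0, 0, 0],
  jaw=0.085,
)

```text
t: 1.1
ee_pos: [0.292, 0.357, 0.2611]
eef_rot: [-0.0, -0.199, 0.98, -0.0]
wrist_force: [0.7, 0.1, 0.4]
gripper_width: 0.085
```

>>> drive_tool(
  slide=[
    [0.0015, -0.049, 0],
    [0.0015, -0.049, 0],
    [0.0015, -0.049, 0],
    [0.0015, -0.049, 0],
    [0.0015, -0.049, 0],
    [0.0015, -0.049, 0],
    [0.0015, -0.049, 0],
    [0.0015, -0.049, 0],
  ],
  turn=[0, 0, 0, 0, 0, 0, 0, 0],
)

```text
t: 2.1
ee_pos: [0.4341, -0.0087, 0.2612]
eef_rot: [-0.0, -0.199, 0.98, 0.0]
wrist_force: [0.3, -0.0, -0.2]
gripper_width: 0.085
```

```bash
cat >> h.py <<'E'
def head(q):
    from scipy.spatial.transform import Rotation as Ro
    m=Ro.from_quat([q[1],q[2],q[3],q[0]]).as_matrix(); return np.degrees(np.arctan2(m[1,0],m[0,0]))%360, m
def go(s,x,y,z):
    h,m=head(s['eef_rot']); d=m.T@(np.array([x,y,z])-s['ee_pos']); return d.round(4)
def rep(s):
    h,m=head(s['eef_rot']); print('t%.2f pos'%s['t'],np.round(s['ee_pos'],4),'head %.2f'%h,'tilt',m[:,2].round(4),'F',np.round(s['wrist_force'],2),'M',np.round(s['wrist_torque'],3),'w%.4f'%s['gripper_width'],'q6 %.2f'%s['joint_pos'][5])
E
python3 -c "
from h import *
from station import bot
s=bot.observe(); rep(s); print(go(s,.5245,-.2405,.26))"
```

```text
t2.10 pos [ 0.4341 -0.0087  0.2612] head 202.97 tilt [-1.e-04  1.e-04 -1.e+00] F [ 0.3  -0.03 -0.18] M [ 0.045 -0.034  0.015] w0.0850 q6 -2.10
[ 0.0073 -0.2487  0.0012]
```

>>> drive_tool(
  slide=[
    [0.0015, -0.05, 0],
    [0.0015, -0.05, 0],
    [0.0015, -0.05, 0],
    [0.0015, -0.05, 0],
    [0.0013, -0.0487, 0.001],
    [0, 0, 0],
  ],
  turn=[0, 0, 0, 0, 0, 0],
)

```text
t: 2.85
ee_pos: [0.5245, -0.2413, 0.2593]
eef_rot: [-0.0, -0.198, 0.98, 0.0]
wrist_force: [0.4, 0.2, -0.2]
gripper_width: 0.0847
```

```bash
python3 -c "
from h import *
from station import bot,viewer
s=bot.observe(); rep(s); print(go(s,.5245,-.2405,.152))
for n in ('scene','top'): cv2.imwrite('pics/%s1.png'%n,viewer.camera(n)['frame'])
a=cv2.imread('pics/top1.png')[140:240,350:480];b=cv2.imread('pics/scene1.png')[190:340,180:320]
cv2.imwrite('pics/v1.png',cv2.resize(a,None,fx=6,fy=6)); cv2.imwrite('pics/v2.png',cv2.resize(b,None,fx=4,fy=4))"
```

```text
t2.85 pos [ 0.5245 -0.2413  0.2593] head 202.84 tilt [-1.e-03  2.e-04 -1.e+00] F [ 0.44  0.25 -0.19] M [ 0.023  0.025 -0.04 ] w0.0847 q6 -2.48
[-0.0004  0.0007  0.1073]
```

View pics/v2.png

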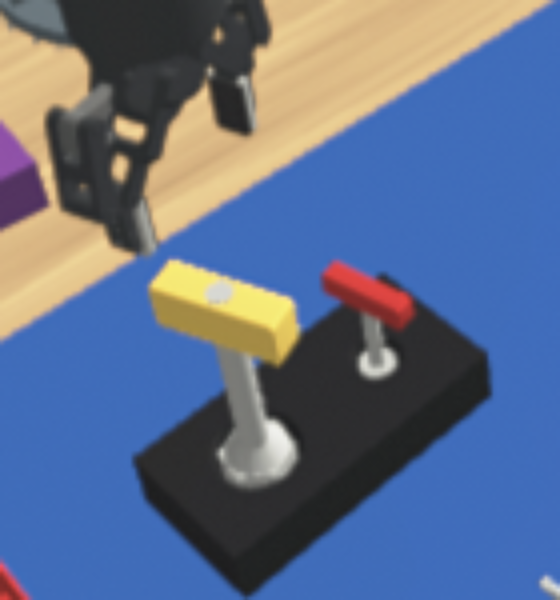

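The fingers straddle the bar across its short side, so I descend.

>>> drive_tool(
  slide=[
    [0, 0.0003, 0.03],
    [0, 0, 0.03],
    [0, 0, 0.025],
    [0, 0, 0.015],
    [0, 0, 0.007],
    [0, 0, 0],
  ],
  turn=[0, 0, 0, 0, 0, 0],
)

```text
t: 3.7
ee_pos: [0.5243, -0.2385, 0.1536]
eef_rot: [0.0, -0.199, 0.98, -0.0]
wrist_force: [0.2, -0.2, 0.8]
gripper_width: 0.085
```

>>> drive_tool(
  slide=[
    [0, 0, 0],
    [0, 0, 0],
    [0, 0, 0],
    [0, 0, 0],
    [0, 0, 0],
  ],
  turn=[0, 0, 0, 0, 0],
  jaw=0.0,
)

```text
t: 4.32
ee_pos: [0.5244, -0.2388, 0.1537]
eef_rot: [0.0, -0.199, 0.98, -0.0]
wrist_force: [0.1, -0.4, 4.0]
gripper_width: 0.0234
```

```bash
python3 -c "
from h import *
from station import bot,viewer
s=bot.observe(); rep(s)"
```

```text
t4.33 pos [ 0.5244 -0.2388  0.1537] head 202.98 tilt [ 6.e-04 -4.e-04 -1.e+00] F [ 0.07 -0.45  4.01] M [0.019 0.071 0.012] w0.0234 q6 -2.48
```

>>> drive_tool(
  slide=[
    [0, 0, -0.005],
    [0, 0, -0.02],
    [0, 0, -0.03],
    [0, 0, -0.03],
    [0, 0, -0.03],
    [0, 0, -0.03],
    [0, 0, -0.02],
    [0, 0, 0],
  ],
  turn=[0, 0, 0, 0, 0, 0, 0, 0],
)

```text
t: 5.32
ee_pos: [0.5243, -0.2387, 0.3189]
eef_rot: [0.0, -0.199, 0.98, -0.0]
wrist_force: [-0.3, -0.2, -6.2]
gripper_width: 0.0232
```

```bash
python3 -c "
from h import *
from station import bot,viewer
s=bot.observe(); rep(s)
for n in ('scene','top'): cv2.imwrite('pics/%s2.png'%n,viewer.camera(n)['frame'])
a=cv2.imread('pics/top2.png')[140:240,350:480];b=cv2.imread('pics/scene2.png')[150:340,150:330]
cv2.imwrite('pics/v1.png',cv2.resize(a,None,fx=6,fy=6)); cv2.imwrite('pics/v3.png',cv2.resize(b,None,fx=3,fy=3))
print(go(s,.488,.1972,s['ee_pos'][2]))
from numpy import linalg as L
"
```

```text
t5.33 pos [ 0.5243 -0.2387  0.3189] head 202.99 tilt [ 1.1e-03 -6.0e-04 -1.0e+00] F [-0.26 -0.2  -6.16] M [-0.007  0.082 -0.036] w0.0232 q6 -2.48
[-1.368e-01  4.154e-01 -3.000e-04]
```

View pics/v3.png

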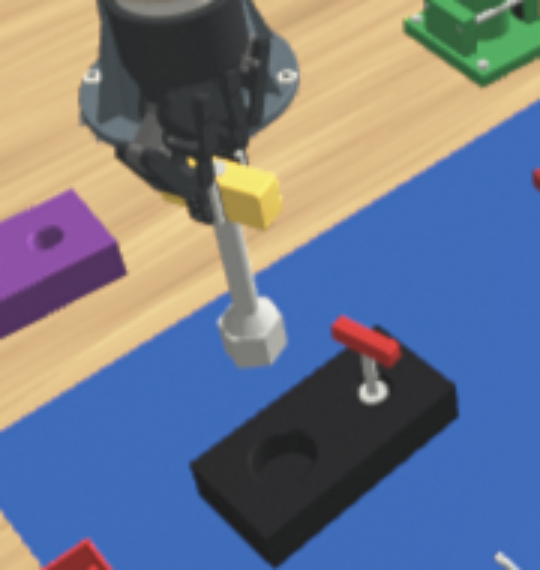

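Lifted clean, and the hole is visible near scene (245,301). I check the hole centre and the socket's position relative to the TCP with overlays.

```bash
python3 -c "
from h import *
t=cv2.imread('pics/top2.png');s=cv2.imread('pics/scene2.png')
x,y=.5243,-.2387
h=np.radians(203+30+np.arange(6)*60); mz=.3189-.1387
hx=lambda z:np.c_[x+.0228*np.cos(h),y+.0228*np.sin(h),0*h+z]
X,Y=.5235,-.2405
cur=[(hx(mz),(255,0,255)),(hx(mz+.03),(0,255,0)),(circ(X,Y,.045,.025),(255,255,255))]
overlay('top',t,cur,365,155,90,65,8,'pics/o5.png'); overlay('scene',s,cur,205,225,90,90,8,'pics/o6.png')"
```

```text
(no output)
```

View pics/o5.png

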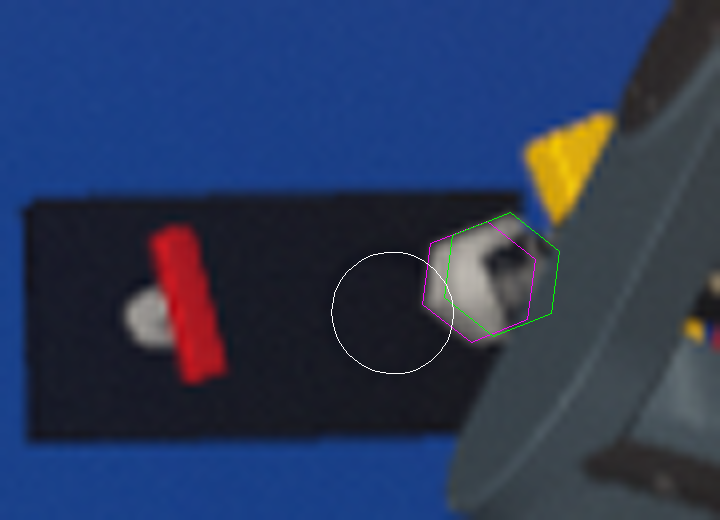

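View pics/o6.png

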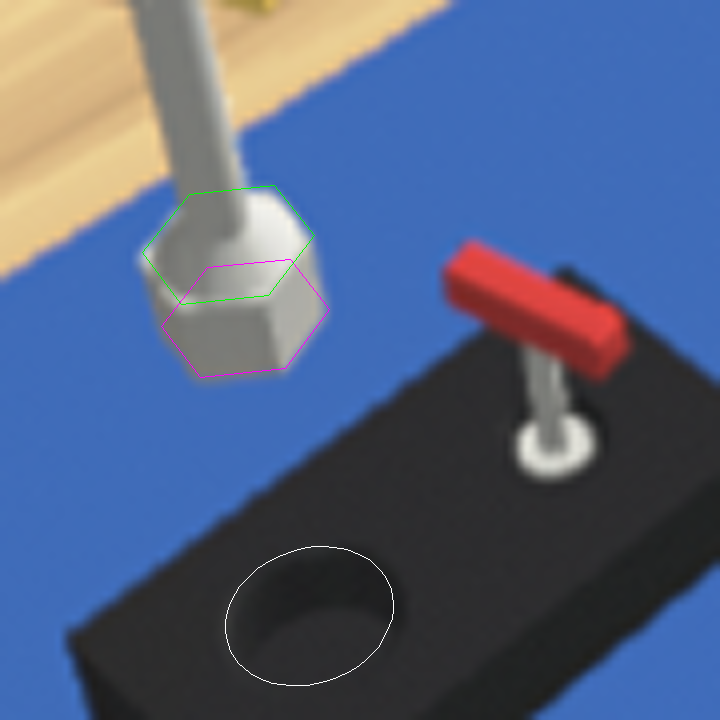

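The socket and hole overlays agree within about 1 mm. Moving over the housing.

>>> drive_tool(
  slide=[
    [-0.007, 0.02, 0],
    [-0.0137, 0.0415, 0],
    [-0.0171, 0.052, 0],
    [-0.0171, 0.052, 0],
    [-0.0171, 0.052, 0],
    [-0.0171, 0.052, 0],
    [-0.0171, 0.052, 0],
    [-0.0137, 0.0415, 0],
  ],
  turn=[0, 0, 0, 0, 0, 0, 0, 0],
)

```text
t: 6.42
ee_pos: [0.4914, 0.1449, 0.3175]
eef_rot: [-0.001, -0.2, 0.98, 0.0]
wrist_force: [0.0, -0.8, -5.9]
gripper_width: 0.0231
```

>>> drive_tool(
  slide=[
    [-0.0102, 0.031, 0],
    [-0.0068, 0.0207, 0],
    [0, 0, 0],
    [0, 0, 0],
  ],
  turn=[0, 0, 0, 0],
)

```text
t: 6.92
ee_pos: [0.4878, 0.1963, 0.3177]
eef_rot: [-0.001, -0.199, 0.98, -0.0]
wrist_force: [0.7, 0.2, -5.4]
gripper_width: 0.0234
```

```bash
python3 -c "
from h import *
from station import bot,viewer
s=bot.observe(); rep(s)
print(go(s,.488,.1975,s['ee_pos'][2]))
c={n:viewer.camera(n)['frame'] for n in ('scene','top')}
for n in c: cv2.imwrite('pics/%s3.png'%n,c[n])
x,y,z=s['ee_pos']
h=np.radians(head(s['eef_rot'])[0]+30+np.arange(6)*60); mz=z-.1387
hx=lambda z:np.c_[x+.0228*np.cos(h),y+.0228*np.sin(h),0*h+z]
cur=[(hx(mz),(255,0,255)),(hx(mz+.03),(0,255,0)),(circ(.488,.1975,.145,.027),(255,255,255))]
overlay('top',c['top'],cur,240,160,80,70,8,'pics/o7.png'); overlay('scene',c['scene'],cur,310,130,90,80,8,'pics/o8.png')"
```

```text
t6.92 pos [0.4878 0.1963 0.3177] head 203.00 tilt [-1.1e-03 -6.0e-04 -1.0e+00] F [ 0.71  0.21 -5.41] M [-0.006  0.018  0.018] w0.0234 q6 -1.68
[-0.0007  0.001  -0.    ]
```

View pics/o7.png

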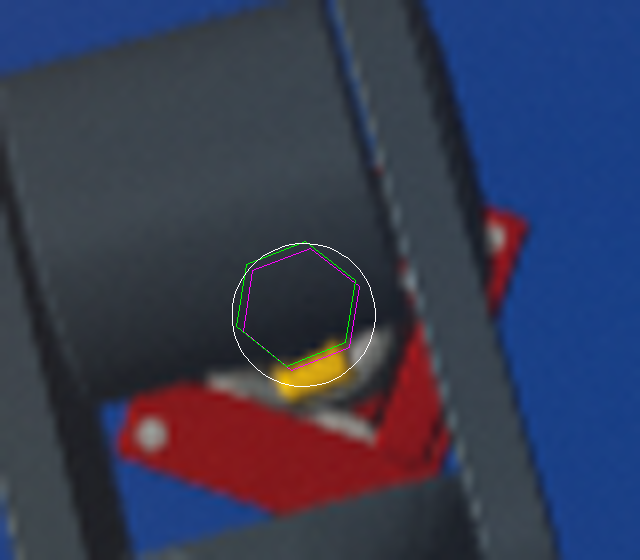

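View pics/o8.png

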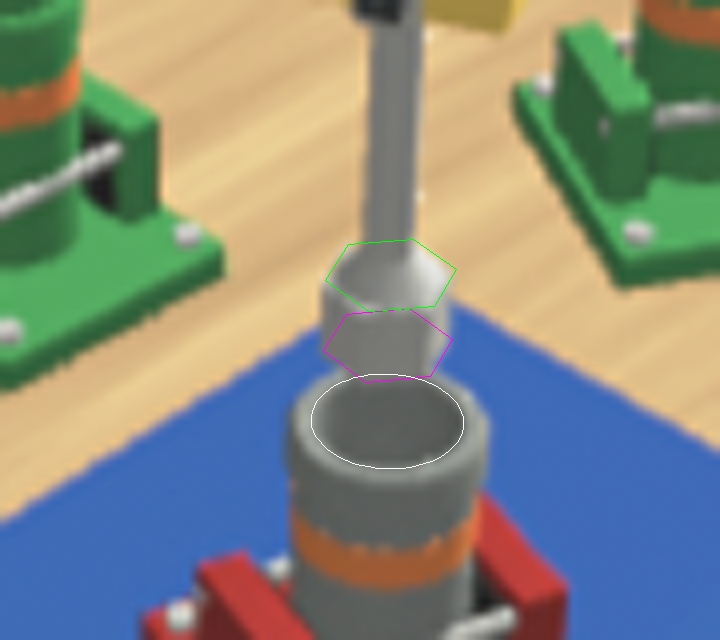

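Alignment looks good in the scene view, so I lower into the bore, stopping above the nut.

>>> drive_tool(
  slide=[
    [-0.0007, 0.001, 0.01],
    [0, 0, 0.012],
    [0, 0, 0.012],
    [0, 0, 0.014],
    [0, 0, 0.016],
    [0, 0, 0.016],
    [0, 0, 0.014],
    [0, 0, 0],
  ],
  turn=[0, 0, 0, 0, 0, 0, 0, 0],
)

```text
t: 8.02
ee_pos: [0.488, 0.1976, 0.2231]
eef_rot: [-0.001, -0.199, 0.98, -0.0]
wrist_force: [-0.7, 0.4, -5.1]
gripper_width: 0.0234
```

```bash
python3 -c "
from h import *
from station import bot,viewer
s=bot.observe(); rep(s)
print(go(s,.488,.1975,.2))"
```

```text
t8.03 pos [0.488  0.1976 0.2231] head 202.99 tilt [-2.e-03 -7.e-04 -1.e+00] F [-0.74  0.37 -5.07] M [ 0.022 -0.005  0.043] w0.0234 q6 -1.68
[ 0.     -0.0001  0.0231]
```

>>> drive_tool(
  slide=[
    [0, 0, 0.01],
    [0, 0, 0.01],
    [0, 0, 0.005],
    [0, 0, 0.001],
    [0, 0, 0],
    [0, 0, 0],
  ],
  turn=[0, 0, 0, 0, 0, 0],
)

```text
t: 8.78
ee_pos: [0.4887, 0.1978, 0.1986]
eef_rot: [0.0, -0.199, 0.98, 0.0]
wrist_force: [-0.2, 0.3, -4.8]
gripper_width: 0.0231
```

>>> drive_tool(
  slide=[
    [0, 0, 0.0015],
    [0, 0, 0],
    [0, 0, 0],
  ],
  turn=[0, 0, 0],
)

```text
t: 9.15
ee_pos: [0.4885, 0.1978, 0.1968]
eef_rot: [0.0, -0.199, 0.98, -0.0]
wrist_force: [-0.1, 0.5, -4.1]
gripper_width: 0.0233
```

>>> drive_tool(
  slide=[
    [0, 0, 0.0015],
    [0, 0, 0],
    [0, 0, 0],
  ],
  turn=[0, 0, 0],
)

```text
t: 9.52
ee_pos: [0.4885, 0.1978, 0.1953]
eef_rot: [-0.0, -0.199, 0.98, -0.0]
wrist_force: [1.1, -0.6, -5.6]
gripper_width: 0.0227
```

```bash
python3 -c "
from h import *
from station import bot,viewer
s=bot.observe(); rep(s)"
```

```text
t9.53 pos [0.4885 0.1978 0.1953] head 202.99 tilt [-1.e-04 -1.e-04 -1.e+00] F [ 1.09 -0.57 -5.61] M [-0.016  0.044  0.017] w0.0227 q6 -1.68
```

>>> drive_tool(
  slide=[
    [0, 0, 0.0015],
    [0, 0, 0],
    [0, 0, 0],
  ],
  turn=[0, 0, 0],
)

```text
t: 9.9
ee_pos: [0.4885, 0.1978, 0.1938]
eef_rot: [-0.0, -0.199, 0.98, -0.0]
wrist_force: [-0.5, 0.9, -5.6]
gripper_width: 0.0234
```

>>> drive_tool(
  slide=[
    [0, 0, 0.001],
    [0, 0, 0],
    [0, 0, 0],
  ],
  turn=[0, 0, 0],
)

```text
t: 10.28
ee_pos: [0.4885, 0.1978, 0.1928]
eef_rot: [0.0, -0.199, 0.98, 0.0]
wrist_force: [0.1, 0.2, -4.5]
gripper_width: 0.0235
```

>>> drive_tool(
  slide=[
    [0, 0, 0.001],
    [0, 0, 0],
    [0, 0, 0],
  ],
  turn=[0, 0, 0],
)

```text
t: 10.65
ee_pos: [0.4885, 0.1978, 0.1918]
eef_rot: [0.0, -0.199, 0.98, 0.0]
wrist_force: [0.0, 0.7, -3.6]
gripper_width: 0.0231
```

>>> drive_tool(
  slide=[
    [0, 0, 0.001],
    [0, 0, 0],
    [0, 0, 0],
  ],
  turn=[0, 0, 0],
)

```text
t: 11.02
ee_pos: [0.4886, 0.1979, 0.1909]
eef_rot: [0.0, -0.199, 0.98, 0.0]
wrist_force: [-0.4, 1.1, -2.1]
gripper_width: 0.0231
```

>>> drive_tool(
  slide=[
    [0, 0, 0.0007],
    [0, 0, 0],
    [0, 0, 0],
  ],
  turn=[0, 0, 0],
)

```text
t: 11.4
ee_pos: [0.4886, 0.1978, 0.1902]
eef_rot: [0.0, -0.199, 0.98, 0.0]
wrist_force: [0.1, 0.9, 0.0]
gripper_width: 0.0232
```

Contact came where predicted, with about 5 N of push (2 mm of washer). Now I turn clockwise in small steps, feeling for the drop.

>>> drive_tool(
  slide=[
    [0, 0, 0],
    [0, 0, 0],
    [0, 0, 0],
    [0, 0, 0],
  ],
  turn=[2, 2, 2, 0],
)

```text
t: 11.9
ee_pos: [0.4884, 0.1978, 0.1901]
eef_rot: [-0.0, -0.147, 0.989, 0.0]
wrist_force: [-1.3, 2.1, 0.2]
gripper_width: 0.0237
```

>>> drive_tool(
  slide=[
    [0, 0, 0],
    [0, 0, 0],
    [0, 0, 0],
    [0, 0, 0],
  ],
  turn=[2, 2, 2, 0],
)

```text
t: 12.4
ee_pos: [0.4885, 0.1978, 0.1901]
eef_rot: [-0.0, -0.095, 0.995, -0.0]
wrist_force: [-1.7, 1.4, -0.7]
gripper_width: 0.0231
```

>>> drive_tool(
  slide=[
    [0, 0, 0],
    [0, 0, 0],
    [0, 0, 0],
    [0, 0, 0],
  ],
  turn=[2, 2, 2, 0],
)

```text
t: 12.9
ee_pos: [0.4885, 0.1977, 0.1901]
eef_rot: [0.0, -0.043, 0.999, -0.0]
wrist_force: [-1.5, 2.0, -0.6]
gripper_width: 0.0233
```

```bash
python3 -c "
from h import *
from station import bot,viewer
s=bot.observe(); rep(s)"
```

```text
t12.90 pos [0.4885 0.1977 0.1901] head 184.94 tilt [ 0. -0. -1.] F [-1.55  1.99 -0.56] M [ 0.496  0.571 -0.016] w0.0233 q6 -1.36
```

There's a small lateral force (-1.5, 2.0), so the tool seems slightly off centre towards +x/-y. I shift it a little and keep turning.

>>> drive_tool(
  slide=[
    [0.0005, 0.0006, 0],
    [0, 0, 0],
    [0, 0, 0],
  ],
  turn=[0, 0, 0],
)

```text
t: 13.28
ee_pos: [0.4881, 0.1982, 0.1901]
eef_rot: [0.0, -0.044, 0.999, -0.0]
wrist_force: [-0.4, -1.2, -0.4]
gripper_width: 0.0234
```

```bash
python3 -c "
from h import *
from station import bot,viewer
s=bot.observe(); rep(s)"
```

```text
t13.28 pos [0.4881 0.1982 0.1901] head 185.00 tilt [ 3.e-04 -3.e-04 -1.e+00] F [-0.41 -1.17 -0.41] M [-0.125  0.243  0.097] w0.0234 q6 -1.36
```

>>> drive_tool(
  slide=[
    [0, 0, 0],
    [0, 0, 0],
    [0, 0, 0],
    [0, 0, 0],
  ],
  turn=[2, 2, 2, 0],
)

```text
t: 13.78
ee_pos: [0.4879, 0.1984, 0.1899]
eef_rot: [-0.0, 0.009, 1.0, 0.0]
wrist_force: [-0.6, 2.4, -7.0]
gripper_width: 0.0235
```

```bash
python3 -c "
from h import *
from station import bot,viewer
s=bot.observe(); rep(s)"
```

```text
t13.78 pos [0.4879 0.1984 0.1899] head 178.94 tilt [-0.e+00  2.e-04 -1.e+00] F [-0.64  2.4  -7.02] M [ 0.529 -0.     0.047] w0.0235 q6 -1.25
```

The push dropped away, so the socket has gone over the hexagon at heading about 179°. I ease down further, centring slightly.

>>> drive_tool(
  slide=[
    [0, 0.0004, 0.001],
    [0, 0, 0.001],
    [0, 0, 0],
    [0, 0, 0],
  ],
  turn=[1, 0, 0, 0],
)

```text
t: 14.28
ee_pos: [0.488, 0.1987, 0.188]
eef_rot: [-0.0, 0.018, 1.0, -0.0]
wrist_force: [-0.0, 1.7, -6.3]
gripper_width: 0.0231
```

```bash
python3 -c "
from h import *
from station import bot,viewer
s=bot.observe(); rep(s)"
```

```text
t14.28 pos [0.488  0.1987 0.188 ] head 177.99 tilt [-1.e-04 -0.e+00 -1.e+00] F [-0.03  1.68 -6.29] M [0.301 0.046 0.025] w0.0231 q6 -1.24
```

>>> drive_tool(
  slide=[
    [0, 0.0004, 0.001],
    [0, 0, 0.001],
    [0, 0, 0.001],
    [0, 0, 0],
  ],
  turn=[0, 0, 0, 0],
)

```text
t: 14.78
ee_pos: [0.4879, 0.1991, 0.185]
eef_rot: [-0.0, 0.018, 1.0, -0.0]
wrist_force: [-0.1, 0.1, -4.8]
gripper_width: 0.0233
```

>>> drive_tool(
  slide=[
    [0, 0, 0.001],
    [0, 0, 0.001],
    [0, 0, 0.001],
    [0, 0, 0],
  ],
  turn=[0, 0, 0, 0],
)

```text
t: 15.28
ee_pos: [0.4879, 0.1991, 0.182]
eef_rot: [-0.0, 0.018, 1.0, -0.0]
wrist_force: [-0.2, -0.0, -4.7]
gripper_width: 0.0231
```

```bash
python3 -c "
from h import *
from station import bot,viewer
s=bot.observe(); rep(s)"
```

```text
t15.28 pos [0.4879 0.1991 0.182 ] head 177.99 tilt [-2.e-04 -1.e-04 -1.e+00] F [-0.17 -0.05 -4.68] M [-0.033 -0.016 -0.009] w0.0231 q6 -1.24
```

>>> drive_tool(
  slide=[
    [0, 0, 0.001],
    [0, 0, 0.001],
    [0, 0, 0],
    [0, 0, 0],
  ],
  turn=[0, 0, 0, 0],
)

```text
t: 15.78
ee_pos: [0.488, 0.1991, 0.1801]
eef_rot: [-0.0, 0.018, 1.0, -0.0]
wrist_force: [-0.2, -0.6, -5.1]
gripper_width: 0.023
```

>>> drive_tool(
  slide=[
    [0, 0, 0.0007],
    [0, 0, 0],
    [0, 0, 0],
  ],
  turn=[0, 0, 0],
)

```text
t: 16.15
ee_pos: [0.488, 0.1991, 0.1794]
eef_rot: [-0.0, 0.018, 1.0, -0.0]
wrist_force: [-0.4, -0.4, -5.3]
gripper_width: 0.0231
```

>>> drive_tool(
  slide=[
    [0, 0, 0.0005],
    [0, 0, 0],
    [0, 0, 0],
  ],
  turn=[0, 0, 0],
)

```text
t: 16.52
ee_pos: [0.488, 0.1992, 0.179]
eef_rot: [0.0, 0.018, 1.0, 0.0]
wrist_force: [-0.3, -0.2, -4.5]
gripper_width: 0.0229
```

```bash
python3 -c "
from h import *
from station import bot,viewer
s=bot.observe(); rep(s)"
```

```text
t16.52 pos [0.488  0.1992 0.179 ] head 177.99 tilt [ 2.e-04  1.e-04 -1.e+00] F [-0.25 -0.22 -4.55] M [0.021 0.019 0.021] w0.0229 q6 -1.24
```

Home over the nut, with almost no push. Turning clockwise now, watching Mz (drag should show about +0.22; under 1.0 must be kept).

>>> drive_tool(
  slide=[
    [0, 0, 0],
    [0, 0, 0],
    [0, 0, 0],
    [0, 0, 0],
    [0, 0, 0],
  ],
  turn=[3, 3, 3, 3, 3],
)

```text
t: 17.15
ee_pos: [0.488, 0.1992, 0.1789]
eef_rot: [0.0, 0.149, 0.989, 0.0]
wrist_force: [0.2, 1.2, -4.7]
gripper_width: 0.0231
```

```bash
python3 -c "
from h import *
from station import bot,viewer
s=bot.observe(); rep(s)"
```

```text
t17.15 pos [0.488  0.1992 0.1789] head 162.91 tilt [ 0.  0. -1.] F [ 0.18  1.25 -4.67] M [0.15  0.031 0.245] w0.0231 q6 -0.97
```

>>> drive_tool(
  slide=[
    [0, 0, 0],
    [0, 0, 0],
    [0, 0, 0],
    [0, 0, 0],
  ],
  turn=[2, 2, 2, 2],
)

```text
t: 17.65
ee_pos: [0.488, 0.1991, 0.1789]
eef_rot: [-0.0, 0.218, 0.976, -0.0]
wrist_force: [0.4, 0.7, -4.9]
gripper_width: 0.0234
```

```bash
python3 -c "
from h import *
from station import bot,viewer
s=bot.observe(); rep(s)"
```

```text
t17.65 pos [0.488  0.1991 0.1789] head 154.87 tilt [-0.  0. -1.] F [ 0.41  0.66 -4.91] M [0.096 0.076 0.189] w0.0234 q6 -0.83
```

The nut is turning with the expected drag of about 0.2. The earliest possible stop is near, so I take 1° steps with a torque check each time.

```bash
cat > q.py <<'E'
from h import *
from station import bot
s=bot.observe(); rep(s); print('tau6 %.3f'%s['tau'][5])
E
python3 q.py
```

```text
t17.65 pos [0.488  0.1991 0.1789] head 154.87 tilt [-0.  0. -1.] F [ 0.41  0.66 -4.91] M [0.096 0.076 0.189] w0.0234 q6 -0.83
tau6 -0.243
```

>>> drive_tool(
  slide=[
    [0, 0, 0],
    [0, 0, 0],
  ],
  turn=[0.6, 0.6],
)

```text
t: 17.9
ee_pos: [0.488, 0.1991, 0.1789]
eef_rot: [-0.0, 0.227, 0.974, -0.0]
wrist_force: [-1.2, -0.2, -4.5]
gripper_width: 0.023
```

```bash
python3 q.py
```

```text
t17.90 pos [0.488  0.1991 0.1789] head 153.77 tilt [-0. -0. -1.] F [-1.18 -0.2  -4.46] M [0.044 0.09  0.248] w0.0230 q6 -0.81
tau6 0.098
```

>>> drive_tool(
  slide=[
    [0, 0, 0],
    [0, 0, 0],
  ],
  turn=[0.6, 0.6],
)

```text
t: 18.15
ee_pos: [0.488, 0.1991, 0.1789]
eef_rot: [-0.0, 0.237, 0.971, -0.0]
wrist_force: [0.6, 0.5, -4.8]
gripper_width: 0.023
```

```bash
python3 q.py
```

```text
t18.15 pos [0.488  0.1991 0.1789] head 152.55 tilt [-1.e-04 -0.e+00 -1.e+00] F [ 0.63  0.46 -4.77] M [0.111 0.071 0.263] w0.0230 q6 -0.79
tau6 0.081
```

>>> drive_tool(
  slide=[
    [0, 0, 0],
    [0, 0, 0],
  ],
  turn=[0.6, 0.6],
)

```text
t: 18.4
ee_pos: [0.488, 0.1991, 0.1789]
eef_rot: [-0.0, 0.247, 0.969, -0.0]
wrist_force: [0.5, 0.4, -3.9]
gripper_width: 0.0233
```

```bash
python3 q.py
```

```text
t18.40 pos [0.488  0.1991 0.1789] head 151.35 tilt [-1.e-04 -0.e+00 -1.e+00] F [ 0.47  0.38 -3.89] M [0.01  0.112 0.214] w0.0233 q6 -0.77
tau6 0.083
```

>>> drive_tool(
  slide=[
    [0, 0, 0],
    [0, 0, 0],
  ],
  turn=[0.7, 0.7],
)

```text
t: 18.65
ee_pos: [0.488, 0.1991, 0.1789]
eef_rot: [-0.0, 0.259, 0.966, -0.0]
wrist_force: [-0.4, 0.2, -4.3]
gripper_width: 0.0232
```

```bash
python3 q.py
```

```text
t18.65 pos [0.488  0.1991 0.1789] head 149.94 tilt [-1.e-04 -0.e+00 -1.e+00] F [-0.38  0.22 -4.34] M [0.    0.075 0.222] w0.0232 q6 -0.75
tau6 0.059
```

>>> drive_tool(
  slide=[
    [0, 0, 0],
    [0, 0, 0],
  ],
  turn=[0.7, 0.7],
)

```text
t: 18.9
ee_pos: [0.488, 0.1991, 0.1789]
eef_rot: [-0.0, 0.271, 0.963, -0.0]
wrist_force: [-0.0, -0.2, -4.4]
gripper_width: 0.0232
```

```bash
python3 q.py
```

```text
t18.90 pos [0.488  0.1991 0.1789] head 148.54 tilt [-1.e-04 -1.e-04 -1.e+00] F [-0.02 -0.22 -4.43] M [0.019 0.124 0.208] w0.0232 q6 -0.72
tau6 0.060
```

>>> drive_tool(
  slide=[
    [0, 0, 0],
    [0, 0, 0],
  ],
  turn=[0.7, 0.7],
)

```text
t: 19.15
ee_pos: [0.488, 0.1991, 0.1789]
eef_rot: [-0.0, 0.283, 0.959, -0.0]
wrist_force: [-0.6, 0.6, -4.2]
gripper_width: 0.0232
```

```bash
python3 q.py
```

```text
t19.15 pos [0.488  0.1991 0.1789] head 147.14 tilt [-0. -0. -1.] F [-0.58  0.57 -4.22] M [-0.021  0.136  0.196] w0.0232 q6 -0.70
tau6 0.061
```

>>> drive_tool(
  slide=[
    [0, 0, 0],
    [0, 0, 0],
  ],
  turn=[0.7, 0.7],
)

```text
t: 19.4
ee_pos: [0.488, 0.1991, 0.1789]
eef_rot: [-0.0, 0.294, 0.956, -0.0]
wrist_force: [0.2, -0.4, -4.2]
gripper_width: 0.0231
```

```bash
python3 q.py
```

```text
t19.40 pos [0.488  0.1991 0.1789] head 145.75 tilt [-0.e+00 -1.e-04 -1.e+00] F [ 0.16 -0.37 -4.15] M [-0.048  0.148  0.317] w0.0231 q6 -0.67
tau6 0.177
```

Torque is starting to rise (0.32), so I use smaller steps.

>>> drive_tool(
  slide=[
    [0, 0, 0],
    [0, 0, 0],
  ],
  turn=[0.4, 0],
)

```text
t: 19.65
ee_pos: [0.488, 0.1991, 0.1789]
eef_rot: [-0.0, 0.297, 0.955, -0.0]
wrist_force: [-1.4, -0.7, -4.1]
gripper_width: 0.0231
```

```bash
python3 q.py
```

```text
t19.65 pos [0.488  0.1991 0.1789] head 145.39 tilt [-1.e-04 -1.e-04 -1.e+00] F [-1.45 -0.67 -4.08] M [-0.042  0.166  0.368] w0.0231 q6 -0.67
tau6 0.436
```

>>> drive_tool(
  slide=[
    [0, 0, 0],
    [0, 0, 0],
  ],
  turn=[0.4, 0],
)

```text
t: 19.9
ee_pos: [0.488, 0.1991, 0.1789]
eef_rot: [0.0, 0.301, 0.954, -0.0]
wrist_force: [0.4, -0.8, -4.6]
gripper_width: 0.023
```

```bash
python3 q.py
```

```text
t19.90 pos [0.488  0.1991 0.1789] head 144.99 tilt [ 0.e+00 -1.e-04 -1.e+00] F [ 0.38 -0.84 -4.64] M [-0.026  0.172  0.448] w0.0230 q6 -0.66
tau6 0.512
```

>>> drive_tool(
  slide=[
    [0, 0, 0],
    [0, 0, 0],
  ],
  turn=[0.5, 0],
)

```text
t: 20.15
ee_pos: [0.488, 0.1991, 0.1789]
eef_rot: [-0.0, 0.305, 0.952, -0.0]
wrist_force: [-0.8, -0.7, -4.6]
gripper_width: 0.0234
```

```bash
python3 q.py
```

```text
t20.15 pos [0.488  0.1991 0.1789] head 144.48 tilt [-0. -0. -1.] F [-0.81 -0.72 -4.65] M [-0.087  0.18   0.555] w0.0234 q6 -0.65
tau6 0.580
```

Torque keeps rising steadily to 0.55 N m with little turn: the nut is on its stop. One last nudge, then back off into the play.

>>> drive_tool(
  slide=[
    [0, 0, 0],
    [0, 0, 0],
  ],
  turn=[0.3, 0],
)

```text
t: 20.4
ee_pos: [0.488, 0.1991, 0.1789]
eef_rot: [-0.0, 0.307, 0.952, -0.0]
wrist_force: [-0.8, 0.8, -5.4]
gripper_width: 0.0231
```

```bash
python3 q.py
```

```text
t20.40 pos [0.488  0.1991 0.1789] head 144.19 tilt [-1.e-04 -1.e-04 -1.e+00] F [-0.83  0.82 -5.39] M [-0.043  0.142  0.614] w0.0231 q6 -0.65
tau6 0.636
```

>>> drive_tool(
  slide=[
    [0, 0, 0],
    [0, 0, 0],
    [0, 0, 0],
    [0, 0, 0],
  ],
  turn=[-1.5, -1.5, -1.5, 0],
)

```text
t: 20.9
ee_pos: [0.4881, 0.1992, 0.1789]
eef_rot: [0.0, 0.27, 0.963, 0.0]
wrist_force: [-0.5, -0.2, -5.4]
gripper_width: 0.023
```

```bash
python3 q.py
```

```text
t20.90 pos [0.4881 0.1992 0.1789] head 148.70 tilt [ 2.e-04  2.e-04 -1.e+00] F [-0.54 -0.16 -5.43] M [-0.038  0.114  0.011] w0.0230 q6 -0.73
tau6 -0.219
```

Peak 0.61 N m, now free (Mz ≈ 0.01). Drawing out slowly at first.

>>> drive_tool(
  slide=[
    [0, 0, -0.003],
    [0, 0, -0.005],
    [0, 0, -0.008],
    [0, 0, -0.008],
    [0, 0, 0],
  ],
  turn=[0, 0, 0, 0, 0],
)

```text
t: 21.52
ee_pos: [0.4884, 0.1993, 0.2038]
eef_rot: [0.001, 0.27, 0.963, 0.0]
wrist_force: [-0.1, -0.3, -6.1]
gripper_width: 0.0235
```

```bash
python3 q.py
```

```text
t21.52 pos [0.4884 0.1993 0.2038] head 148.68 tilt [ 1.5e-03  5.0e-04 -1.0e+00] F [-0.08 -0.31 -6.12] M [ 0.046  0.    -0.012] w0.0235 q6 -0.73
tau6 0.001
```

>>> drive_tool(
  slide=[
    [0, 0, -0.015],
    [0, 0, -0.02],
    [0, 0, -0.02],
    [0, 0, -0.02],
    [0, 0, -0.02],
    [0, 0, -0.015],
    [0, 0, -0.007],
    [0, 0, 0],
  ],
  turn=[0, 0, 0, 0, 0, 0, 0, 0],
)

```text
t: 22.52
ee_pos: [0.488, 0.1991, 0.32]
eef_rot: [0.0, 0.27, 0.963, 0.0]
wrist_force: [-0.1, -0.5, -5.9]
gripper_width: 0.0234
```

```bash
python3 q.py; python3 -c "
from h import *
from station import bot,viewer
for n in ('scene','top'): cv2.imwrite('pics/%s5.png'%n,viewer.camera(n)['frame'])
b=cv2.imread('pics/scene5.png')[90:250,290:430]
cv2.imwrite('pics/v5.png',cv2.resize(b,None,fx=3.5,fy=3.5))"
```

```text
t22.52 pos [0.488  0.1991 0.32  ] head 148.69 tilt [ 2.e-04  0.e+00 -1.e+00] F [-0.13 -0.54 -5.86] M [-0.021  0.057 -0.005] w0.0234 q6 -0.73
tau6 0.000
```

View pics/v5.png

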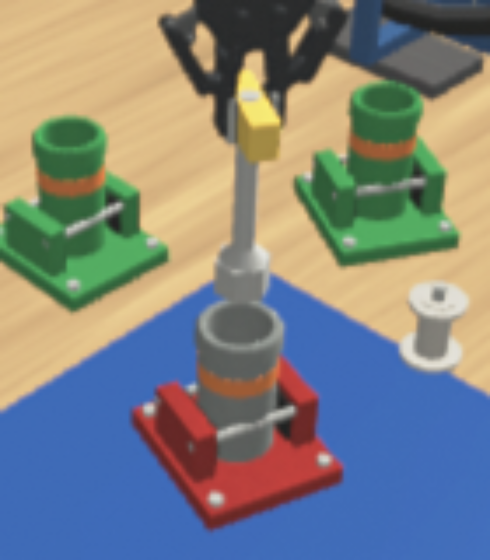

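The extension is out, upright in the grip, and the housing looks unchanged. I turn back to heading 203° and return to the stand.

>>> drive_tool(
  slide=[
    [0, 0, 0],
    [0, 0, 0],
    [0, 0, 0],
    [0, 0, 0],
    [0, 0, 0],
    [0, 0, 0],
    [0, 0, 0],
    [0, 0, 0],
  ],
  turn=[-5, -9, -9, -9, -9, -9, -4.3, 0],
)

```text
t: 23.62
ee_pos: [0.4878, 0.1991, 0.3192]
eef_rot: [-0.001, -0.199, 0.98, -0.0]
wrist_force: [-0.9, 0.3, -5.4]
gripper_width: 0.0233
```

```bash
python3 q.py; python3 -c "
from h import *
from station import bot
s=bot.observe(); print(go(s,.5243,-.2388,.32))"
```

```text
t23.62 pos [0.4878 0.1991 0.3192] head 202.95 tilt [-1.1e-03 -3.0e-04 -1.0e+00] F [-0.91  0.31 -5.41] M [ 0.034 -0.009 -0.007] w0.0233 q6 -1.67
tau6 -0.668
[ 0.1371 -0.4174 -0.0006]
```

>>> drive_tool(
  slide=[
    [0.007, -0.02, 0],
    [0.0137, -0.0415, 0],
    [0.0171, -0.052, 0],
    [0.0171, -0.052, 0],
    [0.0171, -0.052, 0],
    [0.0171, -0.052, 0],
    [0.0171, -0.052, 0],
    [0.0137, -0.0415, 0],
  ],
  turn=[0, 0, 0, 0, 0, 0, 0, 0],
)

```text
t: 24.62
ee_pos: [0.5191, -0.184, 0.3195]
eef_rot: [-0.0, -0.198, 0.98, 0.0]
wrist_force: [0.7, 0.4, -5.8]
gripper_width: 0.0231
```

>>> drive_tool(
  slide=[
    [0.0102, -0.031, 0],
    [0.0071, -0.0227, 0],
    [0, 0, 0],
    [0, 0, 0],
  ],
  turn=[0, 0, 0, 0],
)

```text
t: 25.12
ee_pos: [0.5244, -0.2373, 0.3197]
eef_rot: [-0.0, -0.199, 0.98, 0.0]
wrist_force: [0.0, 0.1, -5.2]
gripper_width: 0.0236
```

```bash
python3 q.py; python3 -c "
from h import *
from station import bot,viewer
s=bot.observe(); print(go(s,.5243,-.2388,.2))
c={n:viewer.camera(n)['frame'] for n in ('scene','top')}
for n in c: cv2.imwrite('pics/%s6.png'%n,c[n])
a=cv2.resize(c['top'][170:230,250:310],None,fx=8,fy=8,interpolation=cv2.INTER_CUBIC)
b=cv2.imread('pics/top0.png')[170:230,250:310]; b=cv2.resize(b,None,fx=8,fy=8,interpolation=cv2.INTER_CUBIC)
cv2.imwrite('pics/v6.png',np.hstack([b[80:,:400],a[80:,:400]]))
x,y,z=s['ee_pos']
h=np.radians(head(s['eef_rot'])[0]+30+np.arange(6)*60); mz=z-.1387
hx=lambda z:np.c_[x+.0228*np.cos(h),y+.0228*np.sin(h),0*h+z]
cur=[(hx(mz),(255,0,255)),(hx(mz+.03),(0,255,0)),(circ(.5243,-.2395,.045,.025),(255,255,255))]
overlay('scene',c['scene'],cur,205,225,90,90,6,'pics/o9.png')"
```

```text
t25.12 pos [ 0.5244 -0.2373  0.3197] head 202.98 tilt [-4.e-04  6.e-04 -1.e+00] F [ 0.03  0.14 -5.18] M [ 0.033  0.009 -0.027] w0.0236 q6 -2.48
tau6 -0.003
[ 0.0007 -0.0014  0.1197]
```

View pics/v6.png

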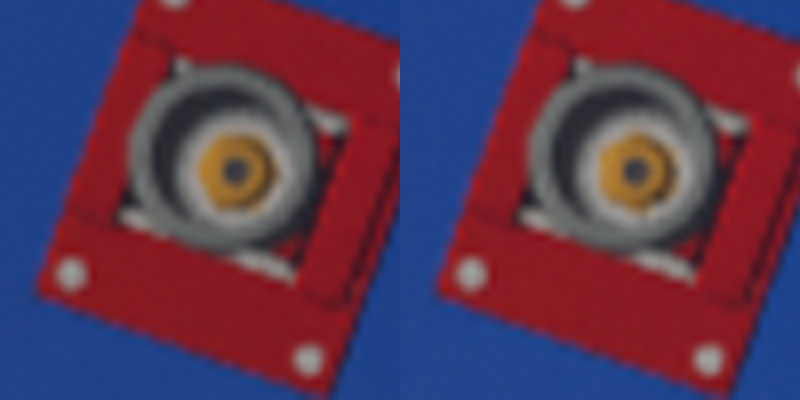

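View pics/o9.png

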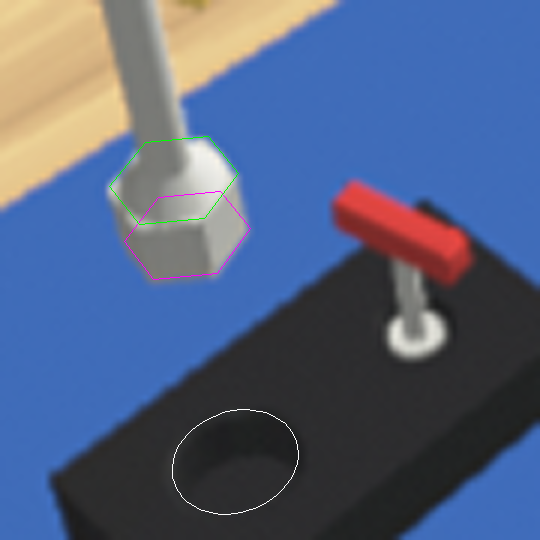

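The top view shows the nut turned and the housing unmoved, and the socket is lined up over the hole. I correct by 1.5 mm and lower.

>>> drive_tool(
  slide=[
    [0.0007, -0.0014, 0.02],
    [0, 0, 0.03],
    [0, 0, 0.03],
    [0, 0, 0.025],
    [0, 0, 0.012],
    [0, 0, 0],
    [0, 0, 0],
  ],
  turn=[0, 0, 0, 0, 0, 0, 0],
)

```text
t: 26.1
ee_pos: [0.5249, -0.2397, 0.2041]
eef_rot: [0.001, -0.199, 0.98, -0.001]
wrist_force: [0.6, -0.2, -5.6]
gripper_width: 0.0231
```

```bash
python3 q.py; python3 -c "
from h import *
from station import bot
s=bot.observe(); print(go(s,.5244,-.2390,.1545))"
```

```text
t26.10 pos [ 0.5249 -0.2397  0.2041] head 203.00 tilt [ 1.6e-03 -9.0e-04 -1.0e+00] F [ 0.57 -0.22 -5.57] M [-0.009  0.019 -0.007] w0.0231 q6 -2.48
tau6 0.002
[0.0002 0.0009 0.0496]
```

>>> drive_tool(
  slide=[
    [0.0002, 0.0006, 0.01],
    [0, 0, 0.01],
    [0, 0, 0.008],
    [0, 0, 0],
    [0, 0, 0],
  ],
  turn=[0, 0, 0, 0, 0],
)

```text
t: 26.72
ee_pos: [0.524, -0.2392, 0.1751]
eef_rot: [0.0, -0.199, 0.98, -0.0]
wrist_force: [0.6, 0.5, -5.7]
gripper_width: 0.0232
```

```bash
python3 q.py
```

```text
t26.73 pos [ 0.524  -0.2392  0.1751] head 202.98 tilt [ 3.e-04 -2.e-04 -1.e+00] F [ 0.59  0.52 -5.74] M [ 0.024 -0.025  0.009] w0.0232 q6 -2.48
tau6 0.000
```

In the hole, mouth at about z = 0.036, no contact. Lowering to just above the floor.

>>> drive_tool(
  slide=[
    [0, 0, 0.008],
    [0, 0, 0.007],
    [0, 0, 0.004],
    [0, 0, 0.0015],
    [0, 0, 0],
    [0, 0, 0],
  ],
  turn=[0, 0, 0, 0, 0, 0],
)

```text
t: 27.48
ee_pos: [0.524, -0.2392, 0.1546]
eef_rot: [0.0, -0.199, 0.98, -0.0]
wrist_force: [-1.4, 0.1, -4.2]
gripper_width: 0.0235
```

```bash
python3 q.py
```

```text
t27.48 pos [ 0.524  -0.2392  0.1546] head 202.99 tilt [ 3.e-04 -2.e-04 -1.e+00] F [-1.38  0.07 -4.21] M [-0.039  0.043  0.028] w0.0235 q6 -2.48
tau6 -0.000
```

>>> drive_tool(
  slide=[
    [0, 0, 0.0007],
    [0, 0, 0],
    [0, 0, 0],
  ],
  turn=[0, 0, 0],
)

```text
t: 27.85
ee_pos: [0.5239, -0.2391, 0.1538]
eef_rot: [0.0, -0.199, 0.98, -0.0]
wrist_force: [0.7, -0.7, -4.3]
gripper_width: 0.0232
```

```bash
python3 q.py
```

```text
t27.85 pos [ 0.5239 -0.2391  0.1538] head 202.99 tilt [ 1.e-04 -1.e-04 -1.e+00] F [ 0.68 -0.71 -4.35] M [-0.022  0.026 -0.041] w0.0232 q6 -2.48
tau6 -0.000
```

>>> drive_tool(
  slide=[
    [0, 0, 0.0005],
    [0, 0, 0],
    [0, 0, 0],
  ],
  turn=[0, 0, 0],
)

```text
t: 28.22
ee_pos: [0.5241, -0.2392, 0.1537]
eef_rot: [0.0, -0.199, 0.98, -0.0]
wrist_force: [-1.8, 0.6, 5.1]
gripper_width: 0.0233
```

>>> drive_tool(
  slide=[
    [0, 0, 0],
    [0, 0, 0],
    [0, 0, 0],
    [0, 0, 0],
    [0, 0, 0],
    [0, 0, 0],
  ],
  turn=[0, 0, 0, 0, 0, 0],
  jaw=0.085,
)

```text
t: 28.98
ee_pos: [0.5239, -0.2391, 0.1532]
eef_rot: [0.0, -0.199, 0.98, -0.0]
wrist_force: [-0.1, 0.5, 0.4]
gripper_width: 0.085
```

```bash
python3 q.py; python3 -c "
from h import *
from station import viewer
b=viewer.camera('scene')['frame'][190:340,180:320]
cv2.imwrite('pics/v7.png',cv2.resize(b,None,fx=4,fy=4))"
```

```text
t28.98 pos [ 0.5239 -0.2391  0.1532] head 202.98 tilt [ 0.  0. -1.] F [-0.15  0.47  0.36] M [ 0.032  0.03  -0.005] w0.0850 q6 -2.48
tau6 -0.000
```

View pics/v7.png

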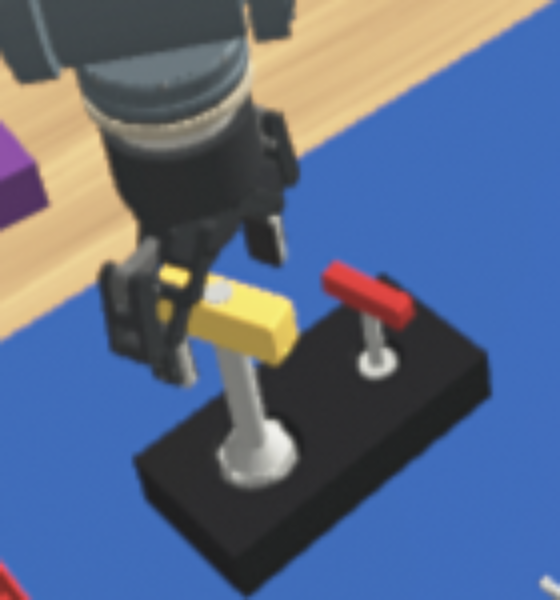

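The tool stands upright in its hole with the fingers clear on both sides. Rising away.

>>> drive_tool(
  slide=[
    [0, 0, -0.008],
    [0, 0, -0.02],
    [0, 0, -0.03],
    [0, 0, -0.03],
    [0, 0, -0.03],
    [0, 0, -0.02],
    [0, 0, 0],
    [0, 0, 0],
  ],
  turn=[0, 0, 0, 0, 0, 0, 0, 0],
)

```text
t: 30.02
ee_pos: [0.5236, -0.239, 0.2904]
eef_rot: [-0.0, -0.199, 0.98, 0.0]
wrist_force: [-1.0, 0.6, 0.3]
gripper_width: 0.0852
```

>>> drive_tool(
  slide=[
    [-0.02, 0.02, 0],
    [-0.02, 0.04, 0],
    [-0.02, 0.04, 0],
    [-0.02, 0.04, 0],
    [0, 0.02, 0],
    [0, 0, 0],
    [0, 0, 0],
  ],
  turn=[0, 0, 0, 0, 0, 0, 0],
)

```text
t: 30.9
ee_pos: [0.535, -0.0616, 0.291]
eef_rot: [-0.0, -0.199, 0.98, -0.0]
wrist_force: [-0.2, -0.9, -0.3]
gripper_width: 0.0849
```

```bash
python3 q.py; python3 -c "
from h import *
from station import viewer
for n in('scene','top'): cv2.imwrite('pics/%s8.png'%n,viewer.camera(n)['frame'])"
```

```text
t30.90 pos [ 0.535  -0.0616  0.291 ] head 202.94 tilt [-3.e-04 -3.e-04 -1.e+00] F [-0.23 -0.9  -0.26] M [-0.023  0.024  0.032] w0.0849 q6 -2.17
tau6 0.006
```

View pics/scene8.png

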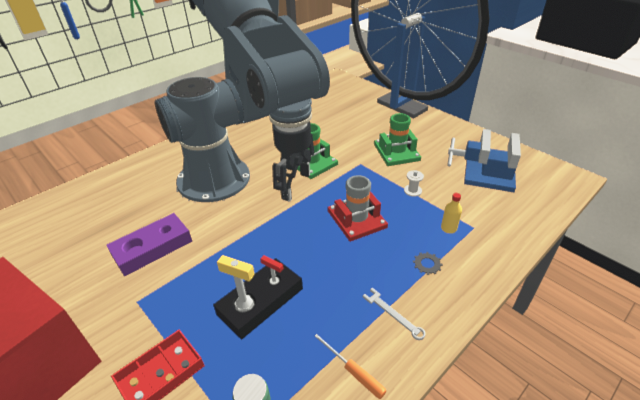

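View pics/top8.png

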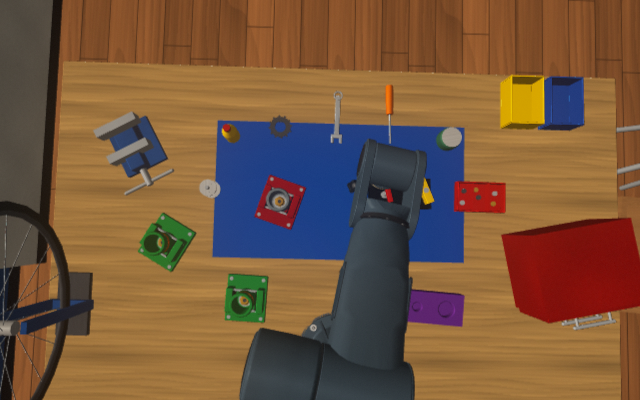

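The tool stands at scene (236,268) as at the start, everything else is where it was, and the gripper is clear. Handing in.

```bash
python3 -c "
from station import bot
print(bot.sign_off())"
```

```text
the job is handed in; nothing more can be done
None
```

The job is done and handed in at about 31 s. The extension went into the grey housing, the nut was turned to its stop, and the tool is back upright in its hole in the black stand. No verdict was reported.

- **Socket onto the nut:** It touched the nut at the predicted height with about 5 N of push (2 mm of washer). It dropped over the flats after about 24° of clockwise turning and seated with almost no push.
- **Tightening:** The nut dragged at about 0.2 N m for roughly 30° and met its stop. I tightened to 0.61 N m, below the housing's 1.0 N m slip, then backed off 4.5° and drew the tool out with no jamming.
- **Last checks:** In the final pictures the tool stands upright in its hole, the housing and clamp look unmoved, and the other things I could see had not shifted. The arm hides part of the stand and the red tool from above, but the scene view shows both clearly. No checks disagreed.
- **Not directly measured:** I could not read the nut's angle, so the evidence for snug is the steady torque rise at the stop, plus the nut looking turned in the top view.

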